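# Close the gift canister, turn it to the scanner and hold it there

## Robot

A 7-joint arm with a two-finger parallel gripper is mounted at the origin on the work surface. World frame = base frame: x ahead of the robot, y to its left, z up, the work surface at z = 0. Lengths are in m, angles in rad, forces in N, time in s.
With the tool pointing down it reaches from about 0.425 to 0.875 m from the base axis. Payload 4.7 kg.
Tool frame: the origin (TCP) lies midway between the tips of the shut fingers; the grasp point (between the pads) lies robot.hold_point_z behind it (robot.hold_point_z is the distance from the TCP to the grasp point, in m); z points along the fingers, y is the line along which they close (so a half turn about z gives the same grasp; the last joint's range is limited). The gripper opens to 87 mm and grips with 3 to 60 N. Pads are 19 mm wide; open, the fingers measure 117 mm over their backs; the gripper's body (75 mm by 190 mm) begins 51 mm behind the grasp point.
Start: joints at [-1.182, 0.321, -0.07, 1.45, 0.023, 1.371, -0.057], TCP at [0.238, 0.605, 0.223] pointing down, gripper open.
Joint ranges: [-2.86, 2.86], [-0.3, 2.09], [-1.38, 1.24], [0.06, 2.45], [-1.56, 4.7], [0.09, 2.05], [-2.69, 2.69]. Speed limits (rad/s): [2.57, 2.57, 3.14, 3.14, 3.14, 3.14, 3.14].

## Interface

Orientations are given as [roll, pitch, yaw] about the fixed x, y, z axes, in that order (R = Rz(yaw) Ry(pitch) Rx(roll)).
In Python, from cell import monitor, imaging, robot gives the robot as it stands.
- The arm moves only by the tool carry_out, never from a script. Its argument "motion" is a list that holds one entry, the list of rows, each a list of 5 numbers: the shift along the tool's x, y, z in mm, then the turn about the tool's z in degrees, then the finger opening in mm, from 0 to 87. A call has 1 to 10 rows; each row is the pose to reach, as a shift and turn from the pose commanded when the call began, along the tool's axes at that moment; what a row does not reach only later rows make up. A row lasts 1/8 s, in which the tool goes at most 62.5 mm and 10.7 degrees, less where a joint would pass 70% of its speed; a pose out of reach is approached as far as the arm can. A call with a gripper value outside its range is refused whole. The fingers move at their own pace and stop on an object; "squeeze" is the grip in N (left out, the last holds). Time passes only in rows, so rows that repeat a pose let the fingers close. It gives the time, the measured TCP pose, the force, the opening and the grip force at its end, in the units of the state.
- monitor.get_obs(): the state, without advancing time (a new reading comes with each control period).
- imaging.capture(name): name is "scene" or "top" or "wrist"; returns the picture (384x512x3 uint8, red, green, blue); there is no depth.
- imaging.calibration(name): a dict with "fovy" (degrees; the focal length in pixels is half the picture's height over the tangent of half this angle, whatever the lens; pixels are square), "cx", "cy" (the principal point, pixels), "R" (3x3) and "t" (3): a world point X has camera coordinates R X + t. Camera axes: x right, y down, z forward; pixel columns grow to the right and rows downward; lengths in m; the calibration is good to about 2 mm. A picture is of the moment at which its call begins: read the wrist's pose just before it. calibration takes no time and is no camera call; for the wrist camera it gives the pose at the moment of the call.
- robot.close_job(): hands the job in; it is judged then, once.
The state is a dict: "time_s": time; "q": joint angles; "qvel": joint speeds; "joint_efforts": joint torques, N m; "tool_pos": TCP position; "orientation": TCP orientation; "wrist_force": force on the tool from outside, world axes, zero at the start; "torque": the same for the moment, N m; "opening": finger opening in m; "grasp_force": force on a finger pad.
Only numpy, scipy, OpenCV 4.12 (cv2) and the standard library are available. Lean on these libraries where they do the work, as an engineer would, in place of code of your own. Each camera call takes 0.05 s, during which the arm holds its last target. There are 200 camera calls.

## Task

On the packing turntable, one of the four cardboard gift canisters has just been loaded and is still open: pick up its lid from the bench and fit it fully home on that canister. Then turn the turntable until the label of the canister you have closed squarely faces the window of the hands-free scanner, and finish while still gripping the handle on its centre post, so that the turntable is held still there for the scan. Leave all four canisters standing in their cups and do not disturb the other things on the bench.

Things in the scene. Friction and masses are not known exactly. Their poses are not given: they have to be found in the camera images.
- lid_mid (a point): Lid of the open canister: plain cardboard slip cap, outside diameter 56 mm, 22 mm high, top 4 mm thick, skirt bore 51 mm, 18 mm deep, about 30 g. It lies loose on the bench, skirt down, on the robot's right (-y). This point is its centre, 11 mm above its lower edge; z up through its top.
- canister_mouth (a point): Centre of the open mouth of the loaded canister (the only one without a lid, a blue figure inside), 118 mm above the bench. Tube 56 mm in diameter; its neck (47 mm outside) rises 13 mm from the shoulder to this point. The lid slips over it with 2 mm play and rests on the shoulder, its centre then 2 mm below this point. x: out through its label, z up. 85 mm gaps to its neighbours.
- canister_label (a point): Middle of the bar-code label (34 x 42 mm, white with black bars) on the same canister's outward side, 133 mm from the turntable's axis, 76 mm above the bench. x: out of the label. All four canisters have such a label. They stand loose, 20 mm deep with 1.5 mm play, in cups on the disc, their axes 105 mm from the turntable's axis.
- scanner_window (a point): Middle of the dark upright window of the hands-free bar-code scanner: grey head on a round black foot, 142 mm tall, fixed on the bench to the left (+y) or near left of the turntable. 98 mm above the bench, 234 mm from the turntable's axis, looking straight at it. x: level, from that axis out into the window; z up. A label facing it squarely is at y = 0, x = -101 mm in this frame.
- handle_grip (a point): Grip of the turntable: black upright plate (handle_plate) 72 mm long (its x), 16 mm thick (its y), 30 mm high, rounded edges, on top of the centre post. Origin at its centre, on the turntable's axis, 192 mm above the bench; it turns with the turntable about z (up), x pointing to the open canister. Lidded canisters reach 127 mm above the bench.
- turntable (a joint): Angle of the turntable (grey disc of 290 mm diameter, top 30 mm above the bench, four cups 90 degrees apart), rad, positive counter-clockwise from above, 0 at the start. It turns either way for more than a full turn on an easy ball bearing (friction about 0.02 N m), coasts when pushed and stays where it comes to rest.
- closed1: One of the three other canisters, loose in its cup and already closed: 56 mm diameter, 97 mm high with its lid. Origin at the centre of its foot, z up. It only rides along, standing.
- closed2: One of the three other canisters, loose in its cup and already closed: 56 mm diameter, 97 mm high with its lid. Origin at the centre of its foot, z up. It only rides along, standing.
- closed3: One of the three other canisters, loose in its cup and already closed: 56 mm diameter, 97 mm high with its lid. Origin at the centre of its foot, z up. It only rides along, standing.
- gift_box: Bystander: pale blue open gift box with a figure in it, 85 x 105 x 60 mm, beyond the lid at the far right. Origin at the centre of its underside.
- postcards: Bystander: stack of postcards, 150 x 100 x 30 mm, far left. Origin at the centre of its underside.
- tape_dispenser: Bystander: black tape dispenser with a roll, 55 x 150 mm, 91 mm high, near right between robot and lid. Origin at the centre of its underside.
Things that resemble listed ones, but are neither listed nor needed, are in the scene too. Leave any red look-alike of the closed3 alone.

How it is judged:
On the way, in this order (a step that is already met when the one before it is completed fails the run):
1. the lid is fully home on the open canister and let go (horizontal distance between lid_mid and canister_mouth below 0.005 m and z of lid_mid in the frame of canister_mouth between -0.006 and 0.002 m and angle between lid_mid's own z axis and vertical below 0.07 rad and contact force between the fingers and lid below 0.1 N), for 0.2 s.
2. the turntable is then turned until that canister's label faces the scanner window, with the fingers on the handle (y of canister_label in the frame of scanner_window between -0.018 and 0.018 m and x of canister_label in the frame of scanner_window between -0.125 and -0.08 m and angle between the x axis of canister_label and the x axis of scanner_window, either way round below 0.25 rad and contact force between the fingers and handle_plate above 3 N and velocity of joint turntable between -0.05 and 0.05 rad/s), for 0.2 s.
At the end, for the whole second after the job is handed in: Fingers on the handle (over 3 N), turntable still (under 0.05 rad/s); the label within 18 mm of the window's middle sideways, 80 to 125 mm before it, square within 0.25 rad; lid seated: level within 0.07 rad, centred within 5 mm, height within 4 mm; four canisters upright in their cups (all of step 1 and all of step 2 and angle between each of closed1, closed2, closed3, canister_mouth's own z axis and vertical below 0.08 rad and horizontal distance between closed1 and handle_grip between 0.098 and 0.112 m and horizontal distance between closed2 and handle_grip between 0.098 and 0.112 m and horizontal distance between closed3 and handle_grip between 0.098 and 0.112 m and horizontal distance between canister_mouth and handle_grip between 0.098 and 0.112 m); the arm keeps its last pose, push and grip.
It fails at once if a canister is tipped over (angle between any of closed1, closed2, closed3, canister_mouth's own z axis and vertical above 0.35 rad).
It fails at once if a bystander on the bench (gift box, postcards, tape dispenser) is shifted by more than 25 mm (distance of any of gift_box, postcards, tape_dispenser from where it was at the start of the episode above 0.025 m).
It also fails if it takes over 64 s, if anything falls off the work surface, if the arm or the gripper's body presses on something with over 40 N, if the wrist force passes 120 N, or if a joint passes its speed limit or range.

## Working session

There is one attempt and no reset: what is moved stays moved. The work goes in short steps, Python scripts to look and compute and a tool call to move; the robot and the scene stay as the last step left them, time stands still between calls to the robot, and variables do not carry over. Pictures are saved under pics/ and viewed, at most 10 in all, crops included, and the job is handed in when it is done.

Besides the shell and the picture viewer there is one more tool, called in YAML: its name, and indented under it one key for each argument. carry_out: Moves the arm, as the interface text tells. Its arguments: {"type":"object","properties":{"motion":{"type":"array","items":{"type":"array","items":{"type":"array","items":{"type":"number"}}}},"squeeze":{"type":"number"}},"required":["motion"]}

```bash
ls; mkdir -p pics
python3 - <<'E'
from cell import monitor, imaging, robot
import cv2
print(monitor.get_obs(), robot.hold_point_z)
for n in ("scene","top"):
    im=imaging.capture(n); cv2.imwrite(f"pics/{n}0.png",cv2.resize(im[:,:,::-1],(800,600),interpolation=cv2.INTER_CUBIC))
    cv2.imwrite(f"raw_{n}.png",im[:,:,::-1])
    print(n,imaging.calibration(n))
E
```

```text
pics
{'time_s': 0.0, 'q': array([-1.18189679,  0.3217999 , -0.07010237,  1.45168443,  0.02260123,
        1.37079077, -0.05685173]), 'qvel': array([-0.00040832,  0.00075616,  0.00063257, -0.00111057, -0.00050667,
        0.00049903,  0.00205456]), 'joint_efforts': array([ 1.96997112e-04, -4.91288352e+01, -4.03869404e-01, -3.12519729e+01,
       -6.39267638e-02,  4.39667038e-02,  1.72308191e-04]), 'tool_pos': array([0.23778896, 0.60434522, 0.22147192]), 'orientation': array([-3.13969990e+00,  9.45093852e-05,  2.76688924e+00]), 'wrist_force': array([0.69446181, 0.17159719, 0.19488618]), 'torque': array([ 0.03889864, -0.0111478 ,  0.00413568]), 'grasp_force': 0.0, 'opening': 0.08705459668691305} 0.0187
scene {'fovy': 46.028558814167866, 'cx': 249.8272114130657, 'cy': 192.08042838010041, 'R': array([[ 0.47400837,  0.88028101, -0.02052827],
       [ 0.54570149, -0.31198298, -0.77773807],
       [-0.69103253,  0.35745205, -0.6282532 ]]), 't': array([-0.25637668, -0.18744249,  1.622012  ])}
top {'fovy': 47.39917945329966, 'cx': 254.41035521745766, 'cy': 189.68972363162416, 'R': array([[-0.01685698, -0.99980368,  0.01041336],
       [-0.99456106,  0.01569616, -0.10296568],
       [ 0.10278202, -0.01209241, -0.9946304 ]]), 't': array([-0.01175874,  0.57366719,  1.32483158])}
```

View pics/scene0.png

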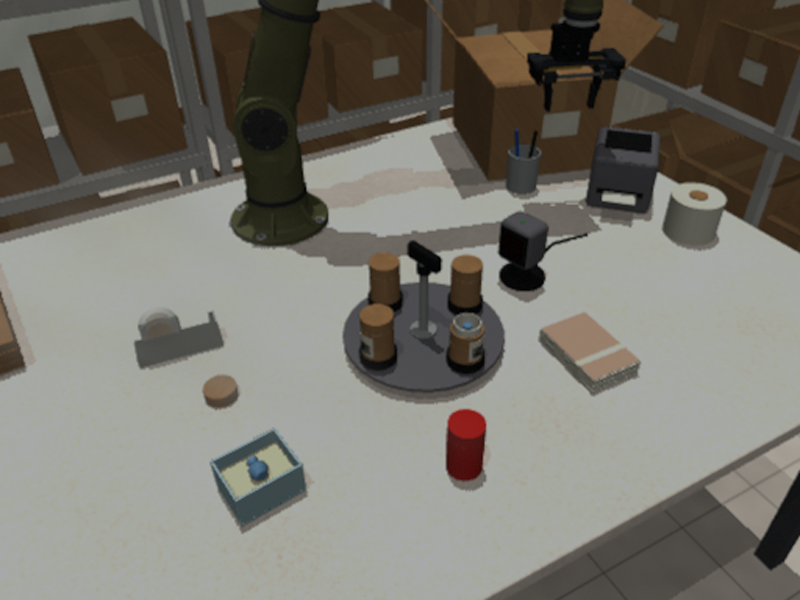

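View pics/top0.png

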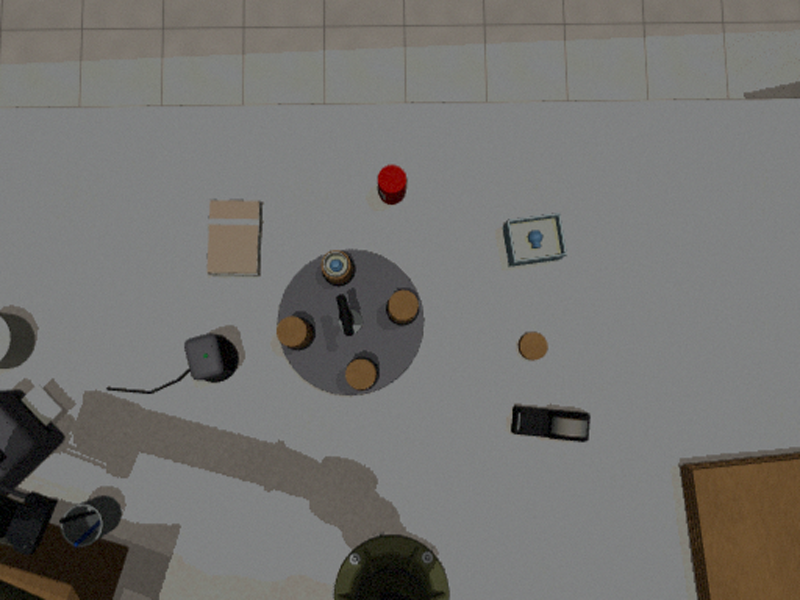

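The scene view shows the open canister with its blue figure at (467,330), the lid at (220,390), the scanner at (523,245), and a red look-alike at (465,445) that I'll leave alone. In the top view the open canister is at (337,266), the only one with no cap. The loose lid is at (533,346), the handle at (345,314) and the scanner at (208,357). I'll confirm these in one enlarged crop.

```bash
cat > h.py <<'E'
import numpy as np, cv2
from cell import monitor, imaging, robot
def ray(u,v,c,z):
    f=192/np.tan(np.radians(c["fovy"]/2)); d=c["R"].T@np.array([(u-c["cx"])/f,(v-c["cy"])/f,1]); o=-c["R"].T@c["t"]
    return o+d*(z-o[2])/d[2]
def proj(X,c):
    f=192/np.tan(np.radians(c["fovy"]/2)); p=c["R"]@np.asarray(X)+c["t"]
    return np.array([c["cx"]+f*p[0]/p[2],c["cy"]+f*p[1]/p[2]])
def totool(X,o=None,mid=None):
    """world displacement -> tool axes (mm) for tool-down pose"""
    from scipy.spatial.transform import Rotation as Ro
    o=o or monitor.get_obs(); return 1000*Ro.from_euler('xyz',o["orientation"]).inv().apply(np.asarray(X)-o["tool_pos"])
E
python3 - <<'E'
import cv2
im=cv2.imread("raw_top.png")[150:262,110:366]
cv2.imwrite("pics/crop1.png",cv2.resize(cv2.convertScaleAbs(im,alpha=1.5),None,fx=3.125,fy=3.125,interpolation=cv2.INTER_CUBIC))
E
```

```text
(no output)
```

View pics/crop1.png

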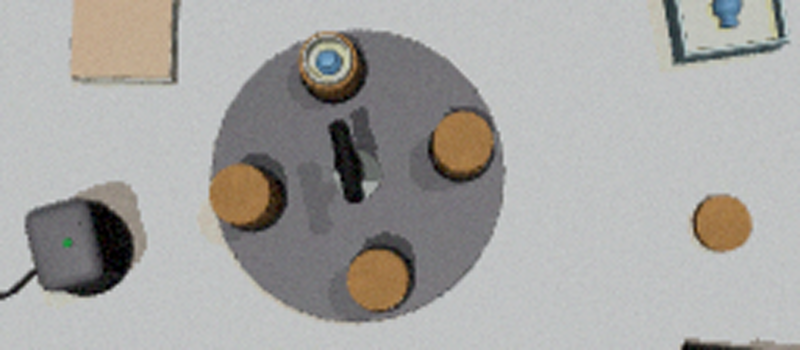

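The crop confirms the open canister: white ring with a blue figure at crop (328,62). The closed lids are at (462,144), (379,279) and (240,195), the disc centre at about (358,175), the loose lid at (722,222), the scanner head at (66,244) and the handle at (347,161).

Run:
```python
from h import *
c=imaging.calibration("top")
P=lambda u,v,z: ray(110+u/3.125-.5+.16,150+v/3.125-.5+.16,c,z)
m=P(328,62,.118); L=[P(462,144,.127),P(379,279,.127),P(240,195,.127)]
ax=np.mean([m,*L],0); d=P(358,175,.03); h=P(347,161,.207); lid=P(722,222,.022); s=P(66,244,.142);f=P(97,247,0)
print("mouth",m,"lids",*L); print("axis",ax,d,h,"lid",lid,"scan",s,f)
for p in [m,*L]: print(np.hypot(*(p-d)[:2]),np.degrees(np.arctan2(*(p-d)[1::-1])))
for p in [s,f]: print(np.hypot(*(p-d)[:2]),np.degrees(np.arctan2(*(p-d)[1::-1])))
o=monitor.get_obs(); print(totool([*lid[:2],.0],o)); print(o["tool_pos"],np.degrees(o["orientation"]))
w=imaging.calibration("wrist"); print(w, totool(-w["R"].T@w["t"],o))
```

```text
mouth [0.62504854 0.09453662 0.118     ] lids [ 0.54575234 -0.0285062   0.127     ] [0.42387602 0.04904532 0.127     ] [0.50224042 0.17501373 0.127     ]
axis [0.52422933 0.07252237 0.12475   ] [0.52535535 0.07276238 0.03      ] [0.52554958 0.07188531 0.207     ] lid [ 0.47340225 -0.2868956   0.022     ] scan [0.45997814 0.32881313 0.142     ] [0.45943579 0.33619939 0.        ]
0.10204336967562279 12.320630872668422
0.10330228902601214 -78.61214407855677
0.10421397549539464 -166.8453346620232
0.10483147783928128 102.73817079137628
0.26426533216669246 104.32325548066436
0.27155928862380124 104.0485875179899
[-545.47332761 -742.80959714  222.91864291]
[0.23782488 0.60439557 0.22159267] [-1.79901913e+02  5.67201464e-03  1.58526939e+02]
{'fovy': 68.05857600227058, 'cx': 250.9904575616482, 'cy': 187.76071772694732, 'R': array([[ 0.36598999,  0.93061701, -0.00182137],
       [ 0.89816437, -0.35271341,  0.26247668],
       [ 0.24362284, -0.09769973, -0.96493662]]), 't': array([-0.65030106, -0.03086048,  0.39080264])} [  72.90348338    1.21437456 -162.43235736]
```

Run:
```python
from h import *
c=imaging.calibration("top")
for (u,v) in [(512,405),(589,411),(550,405)]: print("disp",[ray(u*.64,v*.64,c,z)[:2].round(3) for z in (0,.09)])
o=monitor.get_obs()
for X in [(.46,.38,.32),(.50,.20,.32),(.53,.0,.32),(.474,-.287,.15)]: print(X,totool(X,o).round(0))
```

```text
disp [array([ 0.355, -0.246]), array([ 0.36 , -0.231])]
disp [array([ 0.34, -0.4 ]), array([ 0.347, -0.374])]
disp [array([ 0.354, -0.322]), array([ 0.359, -0.302])]
(0.46, 0.38, 0.32) [-289. -128.  -98.]
(0.5, 0.2, 0.32) [-392. -281.  -98.]
(0.53, 0.0, 0.32) [-493. -456.  -98.]
(0.474, -0.287, 0.15) [-546. -743.   73.]
```

carry_out:
  motion:
    - [[-48,-21,-35,5,87],[-97,-43,-70,15,87],[-145,-64,-98,25,87],[-193,-85,-98,35,87],[-241,-107,-98,45,87],[-289,-128,-98,55,87],[-323,-179,-98,65,87],[-358,-230,-98,75,87],[-392,-281,-98,85,87],[-430,-340,-98,95,87]]
  squeeze: 15

```text
time_s: 1.35
tool_pos: [0.5121, 0.1366, 0.3202]
orientation: [-3.141, -0.0, 1.103]
wrist_force: [1.2, 0.1, 0.2]
opening: 0.087
grasp_force: 0.0
```

Run:
```python
from h import *
o=monitor.get_obs(); print(o["time_s"],o["tool_pos"],np.degrees(o["orientation"]),o["q"])
for X in [(.51,-.05,.3),(.474,-.287,.14)]: print(X,totool(X,o).round(0))
```

```text
1.35 [0.51213615 0.13661112 0.3202234 ] [-1.79984656e+02 -2.21305929e-04  6.32079065e+01] [-0.71128965  0.0260288   0.41186242  1.60220397 -0.01062354  1.51572885
 -0.76657501]
(0.51, -0.05, 0.3) [-168.   82.   20.]
(0.474, -0.287, 0.14) [-395.  157.  180.]
```

carry_out:
  motion:
    - [[-56,27,5,8,87],[-112,54,12,16,87],[-168,82,20,24,87],[-220,99,40,32,87],[-270,116,70,40,87],[-320,132,110,46,87],[-365,147,145,51,87],[-395,157,170,51,87],[-395,157,180,51,87],[-395,157,180,51,87]]

```text
time_s: 2.6
tool_pos: [0.4764, -0.2837, 0.1398]
orientation: [-3.14, 0.001, 0.219]
wrist_force: [0.0, 0.9, 0.5]
opening: 0.0871
grasp_force: 0.0
```

Run:
```python
from h import *
o=monitor.get_obs(); print(o["time_s"],o["tool_pos"],np.degrees(o["orientation"]),o["q"])
w=imaging.calibration("wrist"); im=imaging.capture("wrist"); np.save("w1",dict(o=o,w=w),allow_pickle=True)
cv2.imwrite("pics/w1.png",cv2.resize(im[:,:,::-1],(800,600),interpolation=cv2.INTER_CUBIC)); cv2.imwrite("raw_w1.png",im[:,:,::-1])
print("expect lid px x1.5625",proj([.4734,-.2869,.022],w)*1.5625)
```

```text
2.6 [ 0.47644477 -0.28373497  0.1397663 ] [-1.79909600e+02  7.41033035e-02  1.25668136e+01] [-0.23019046  0.22330474  0.81686879  1.82034584 -0.17609772  1.17467217
 -0.70845903]
expect lid px x1.5625 [398.75008804 291.25410925]
```

View pics/w1.png

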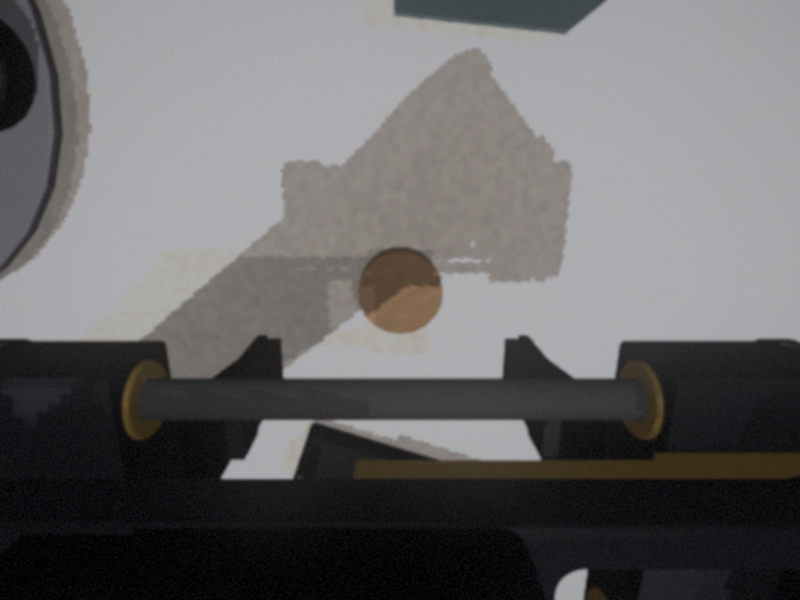

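The lid shows at (400,290), bounds x 358–442 and y 247–333, within about 1 mm of the prediction. I'll refine it by fitting those bounds to the lid model.

```bash
cat >> h.py <<'E'
from scipy.optimize import least_squares
def bbox(x,y,c,rz):
    t=np.linspace(0,2*np.pi,90); P=np.array([proj([x+r*np.cos(a),y+r*np.sin(a),z],c) for r,z in rz for a in t])
    return np.r_[P.min(0),P.max(0)]
def fit(bb,c,rz,x0): return least_squares(lambda p: bbox(*p,c,rz)-bb,x0)
E
python3 - <<'E'
from h import *
w=np.load("w1.npy",allow_pickle=True).item()["w"]
bb=np.array([358,247,442,333])/1.5625-.18
r=fit(bb,w,[(.028,.022),(.028,0)],[.4734,-.2869]); print(r.x,r.fun)
o=monitor.get_obs(); print(totool([*r.x,.003],o).round(1), totool([*r.x,.13],o).round(1))
E
```

```text
[ 0.47200271 -0.28786195] [-0.54308661 -0.67685452  0.54279702  0.72941737]
[ -6.1   3.2 137.6] [-6.1  3.1 10.6]
```

carry_out:
  motion:
    - [[0,0,40,0,87],[0,0,80,0,87],[0,0,80,0,87],[0,0,80,0,87]]

```text
time_s: 3.15
tool_pos: [0.4782, -0.2849, 0.0624]
orientation: [3.14, -0.002, 0.22]
wrist_force: [1.2, 0.3, -0.5]
opening: 0.0872
grasp_force: 0.0
```

Run:
```python
from h import *
o=monitor.get_obs(); print(o["tool_pos"],np.degrees(o["orientation"]),o["qvel"].round(4)); print(totool([.4726,-.2874,.004],o).round(1))
```

```text
[ 0.47820468 -0.28491147  0.06243851] [ 1.79929090e+02 -1.41770020e-01  1.26002552e+01] [ 0.0039 -0.0097  0.0082 -0.0122 -0.0027 -0.0053  0.0013]
[-6.2  1.1 58.4]
```

carry_out:
  motion:
    - [[-6,1,15,0,87],[-6,1,30,0,87],[-6,1,42,0,87],[-6,1,42,0,87],[-6,1,42,0,87]]

```text
time_s: 3.78
tool_pos: [0.4711, -0.2875, 0.0186]
orientation: [3.141, 0.0, 0.218]
wrist_force: [0.8, 0.5, 0.4]
opening: 0.0868
grasp_force: 0.0
```

Run:
```python
from h import *
o=monitor.get_obs(); print(o["tool_pos"],np.degrees(o["orientation"]),o["qvel"].round(4)); print(totool([.4726,-.2874,.004],o).round(1))
```

```text
[ 0.47108786 -0.28745792  0.01859168] [1.79988431e+02 4.52138572e-04 1.25164741e+01] [-0.0032 -0.0098  0.0054 -0.0069  0.0009  0.0005 -0.0007]
[ 1.5  0.3 14.6]
```

carry_out:
  motion:
    - [[1,0,8,0,87],[1,0,14,0,87],[1,0,14,0,87],[1,0,14,0,50],[1,0,14,0,50],[1,0,14,0,50],[1,0,14,0,50],[1,0,14,0,50]]
  squeeze: 12

```text
time_s: 4.78
tool_pos: [0.4721, -0.2871, 0.0047]
orientation: [3.141, -0.0, 0.219]
wrist_force: [-0.4, 0.3, 1.0]
opening: 0.0559
grasp_force: 12.0
```

Run:
```python
from h import *
o=monitor.get_obs()
for X in [(.6265,.0948,.245)]: print(X,totool(X,o).round(0))
```

```text
(0.6265, 0.0948, 0.245) [ 234. -339. -240.]
```

carry_out:
  motion:
    - [[0,0,-20,0,50],[0,0,-60,0,50],[0,0,-110,0,50],[10,-15,-160,0,50],[40,-55,-200,0,50],[75,-105,-240,0,50],[108,-153,-240,0,50],[140,-202,-240,0,50],[171,-247,-240,0,50],[200,-290,-240,0,50]]

```text
time_s: 6.02
tool_pos: [0.6048, 0.0414, 0.2462]
orientation: [-3.141, -0.002, 0.219]
wrist_force: [0.3, -0.2, 0.2]
opening: 0.056
grasp_force: 12.0
```

carry_out:
  motion:
    - [[20,-28,0,0,50],[34,-49,0,0,50],[34,-49,0,0,50],[34,-49,0,0,50],[34,-49,0,0,50]]

```text
time_s: 6.65
tool_pos: [0.6267, 0.0922, 0.245]
orientation: [3.141, -0.0, 0.215]
wrist_force: [0.8, 0.0, -0.4]
opening: 0.0557
grasp_force: 12.0
```

Run:
```python
from h import *
o=monitor.get_obs(); print(o["time_s"],o["tool_pos"],np.degrees(o["orientation"]),o["q"],o["opening"])
w=imaging.calibration("wrist"); im=imaging.capture("wrist"); np.save("w2",dict(o=o,w=w),allow_pickle=True)
cv2.imwrite("pics/w2.png",cv2.resize(im[:,:,::-1],(800,600),interpolation=cv2.INTER_CUBIC))
print("expect",proj([.6265,.0948,.118],w)*1.5625)
```

```text
6.65 [0.62668681 0.09224348 0.24504667] [ 1.79979519e+02 -1.88920756e-02  1.23419671e+01] [-0.66721434  0.30559582  0.60462459  1.48319034 -0.17392332  1.40654767
 -1.41131639] 0.0556615802241797
expect [390.81289696 282.15474202]
```

View pics/w2.png

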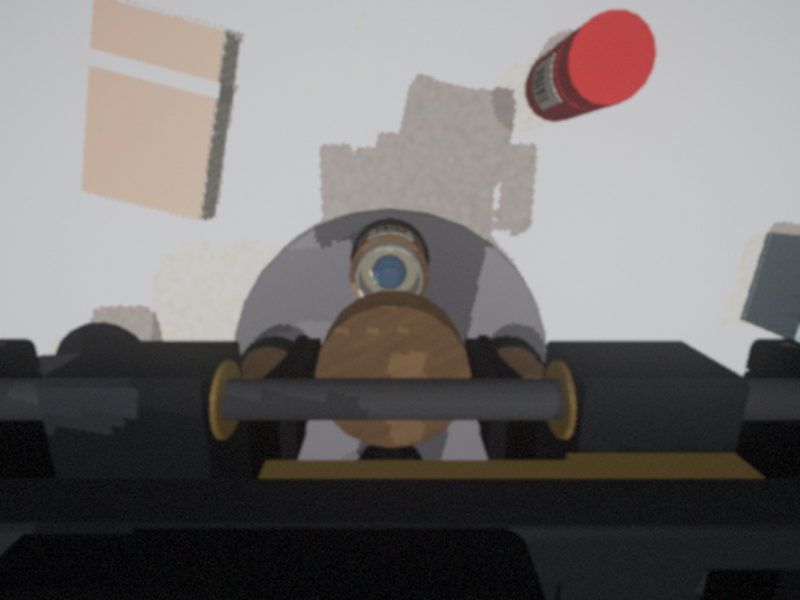

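The held lid (315–471, 292–447) partly hides the mouth. The mouth's ring is near (390,272). I'll enlarge it.

Run:
```python
import cv2
im=cv2.imread("pics/w2.png")[205:455,290:490]
cv2.imwrite("pics/w2c.png",cv2.resize(cv2.convertScaleAbs(im,alpha=1.5),(480,600),interpolation=cv2.INTER_CUBIC))
```

```text
(no output)
```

View pics/w2c.png

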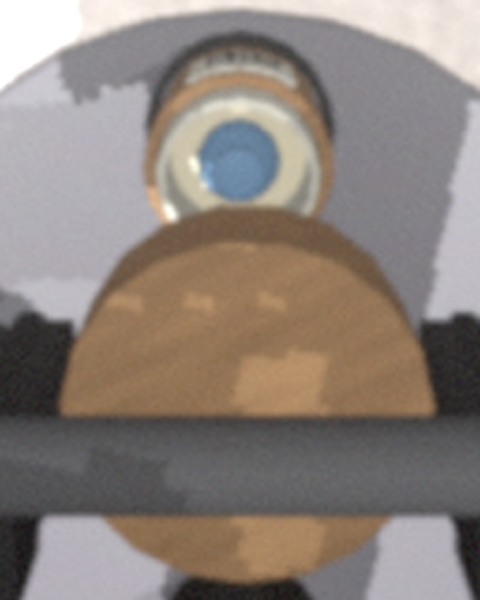

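In the crop (×2.4 of the picture), the neck rim spans x 157–321 with its top at y 90. The shoulder spans x 146–332 with its top at 75. The held lid's top circle spans x 60–437 and y 243–583.

Run:
```python
from h import *
D=np.load("w2.npy",allow_pickle=True).item(); w,o=D["w"],D["o"]
X=lambda u:(290+u/2.4)/1.5625-.18
Y=lambda v:(205+v/2.4)/1.5625-.18
def part(b,rz):
    r=least_squares(lambda p:(bbox(*p,w,rz)-b)[:3],[.6265,.0948]); return r.x,r.fun
n=part(np.array([X(157),Y(90),X(321),0]),[(.0235,.118)]); s=part(np.array([X(146),Y(75),X(332),0]),[(.028,.105)])
l=fit(np.array([X(60),Y(243),X(437),Y(583)]),w,[(.028,o["tool_pos"][2]+.0173)],o["tool_pos"][:2])
print(n,s,l.x,l.fun)
for p in (n[0],s[0],l.x): print(totool([*p,.24],o).round(1))
```

```text
(array([0.62959391, 0.0965066 ]), array([-0.62907128,  0.02567048,  0.62926353])) (array([0.62742276, 0.09611078]), array([-0.8707936 ,  0.04028312,  0.871097  ])) [0.62599134 0.09342435] [ 0.12512131 -0.50354279 -0.12511388  0.59186384]
[ 3.7 -3.5  5. ]
[ 1.5 -3.6  5. ]
[-0.4 -1.3  5. ]
```

carry_out:
  motion:
    - [[2,-3,30,0,50],[2,-3,60,0,50],[2,-3,85,0,50],[2,-3,105,0,50],[2,-3,105,0,50],[2,-3,105,0,50],[2,-3,105,0,50]]

```text
time_s: 7.58
tool_pos: [0.629, 0.0981, 0.1409]
orientation: [-3.141, -0.002, 0.219]
wrist_force: [-0.0, 1.1, -0.3]
opening: 0.0556
grasp_force: 12.0
```

Run:
```python
from h import *
for i in range(4):
    o=monitor.get_obs(); print(o["time_s"],o["tool_pos"],o["wrist_force"].round(1),np.degrees(o["orientation"][2]))
    im=imaging.capture("scene")
c=imaging.calibration("scene")
print(totool([.6282,.0955,.11]).round(1))
p=proj([.628,.0955,.115],c).astype(int)
cr=im[p[1]-40:p[1]+35,p[0]-50:p[0]+50,::-1]
cv2.imwrite("pics/s1.png",cv2.resize(cr,None,fx=7,fy=7,interpolation=cv2.INTER_CUBIC)); print(p)
```

```text
7.575 [0.62903211 0.09805476 0.14093357] [-0.   1.1 -0.3] 12.523491209958118
7.625 [0.62890723 0.09810294 0.14079578] [ 0.9 -0.7 -0.4] 12.52677626617427
7.675 [0.62876463 0.0981234  0.14056536] [ 0.1  0.6 -0.5] 12.531579639896337
7.725 [0.62859972 0.09812048 0.14037325] [-0.   0.2  0.1] 12.53070036531415
[-0.8  2.5 30.2]
[298 206]
```

View pics/s1.png

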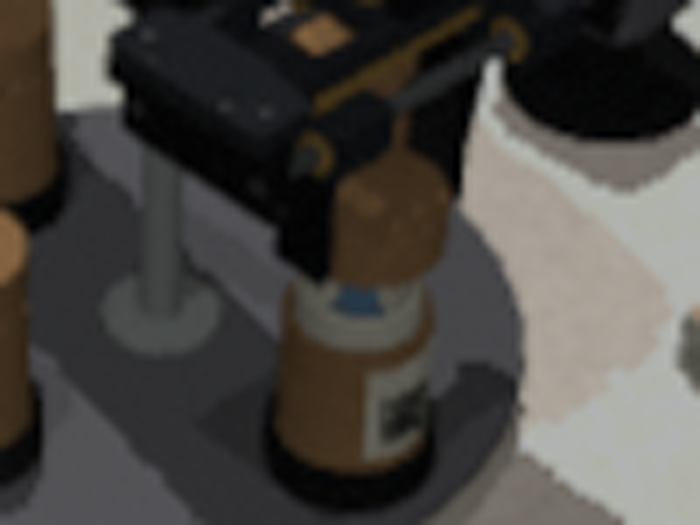

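The scene crop shows the lid hanging just above the neck. Its right edge is at x≈450, against tube edges at 285 and 433 and neck edges at 300 and 422, so the lid looks a few mm too far right (+y), matching the TCP reading. I'll quantify that with the scene camera.

Run:
```python
from h import *
c=imaging.calibration("scene"); o=monitor.get_obs(); f=192/np.tan(np.radians(c["fovy"]/2))
e=lambda x,y,z,r: bbox(x,y,c,[(r,z)])[[0,2]]
tx,ty,tz=o["tool_pos"]; U=lambda u:248+u/7-.43
print("lid R pred-meas",e(tx,ty,tz+.0063,.028)[1]-U(450))
print("neck",e(.628,.0955,.112,.0235)-[U(300),U(422)],"tube",e(.628,.0955,.095,.028)-[U(285),U(433)], "mm/px",1000*1.15/f)
print(tx,ty,tz,totool([.6282,.0955,.13]).round(1))
```

```text
lid R pred-meas -0.8446159595899303
neck [-1.55430374 -0.45247612] tube [-1.38697859 -0.65379671] mm/px 2.544189171152286
0.6284543214620958 0.09810450279251134 0.14015256532481946 [-0.8  2.5 10.2]
```

carry_out:
  motion:
    - [[-0.5,2.5,3,0,50],[-0.5,2.5,8,0,50],[-0.5,2.5,12,0,50],[-0.5,2.5,12,0,50],[-0.5,2.5,12,0,50],[-0.5,2.5,12,0,50]]

```text
time_s: 8.52
tool_pos: [0.6284, 0.0955, 0.1278]
orientation: [-3.142, -0.0, 0.219]
wrist_force: [0.9, -0.2, -0.9]
opening: 0.0557
grasp_force: 12.0
```

Run:
```python
from h import *
o=monitor.get_obs(); print(o["tool_pos"],o["wrist_force"].round(1),totool([.628,.0955,.1097],o).round(1))
```

```text
[0.62838117 0.09546687 0.12778046] [ 0.9 -0.2 -0.9] [-0.4 -0.1 18.1]
```

Aligned; lowering gently.

carry_out:
  motion:
    - [[0,0,2,0,50],[0,0,4,0,50],[0,0,6,0,50],[0,0,8,0,50],[0,0,10,0,50],[0,0,10,0,50]]

```text
time_s: 9.28
tool_pos: [0.6281, 0.0955, 0.1173]
orientation: [3.142, 0.0, 0.219]
wrist_force: [-0.0, -0.7, 0.1]
opening: 0.0557
grasp_force: 12.0
```

carry_out:
  motion:
    - [[0,0,2,0,50],[0,0,4,0,50],[0,0,6,0,50],[0,0,8,0,50],[0,0,8,0,50],[0,0,8,0,50]]

```text
time_s: 10.02
tool_pos: [0.6283, 0.0954, 0.1097]
orientation: [3.142, -0.0, 0.219]
wrist_force: [0.2, 0.7, 0.6]
opening: 0.0557
grasp_force: 12.0
```

carry_out:
  motion:
    - [[0,0,1,0,50],[0,0,2,0,50],[0,0,2,0,50],[0,0,2,0,50]]

```text
time_s: 10.52
tool_pos: [0.6288, 0.0954, 0.1096]
orientation: [-3.141, -0.002, 0.218]
wrist_force: [-4.1, -0.1, 9.7]
opening: 0.0556
grasp_force: 12.0
```

Firm contact at the seated height. Releasing, then rising straight up.

carry_out:
  motion:
    - [[0,0,0,0,70],[0,0,0,0,87],[0,0,0,0,87],[0,0,0,0,87],[0,0,-10,0,87],[0,0,-30,0,87],[0,0,-60,0,87],[0,0,-100,0,87],[0,0,-130,0,87],[0,0,-130,0,87]]

```text
time_s: 11.78
tool_pos: [0.6303, 0.0954, 0.2423]
orientation: [-3.141, -0.008, 0.218]
wrist_force: [-0.7, -0.3, 0.2]
opening: 0.0869
grasp_force: 0.0
```

Run:
```python
from h import *
o=monitor.get_obs(); print(o["time_s"],o["tool_pos"],np.degrees(o["orientation"]),o["opening"])
c=imaging.calibration("scene"); im=imaging.capture("scene"); wr=imaging.capture("wrist")
a=cv2.resize(im[150:250,205:345,::-1],(560,400),interpolation=cv2.INTER_CUBIC)
b=cv2.resize(wr[:,:,::-1],(800,600))[190:390,120:680]
cv2.imwrite("pics/s2.png",np.vstack([a,b])); tp=imaging.capture("top"); cv2.imwrite("raw_top2.png",tp[:,:,::-1])
print(totool([.525,.0725,.25],o).round(1))
```

```text
11.775 [0.63027856 0.09537187 0.24227863] [-179.97848383   -0.43243237   12.51167929] 0.086892483563197
[-107.7   -0.5   -8.5]
```

View pics/s2.png

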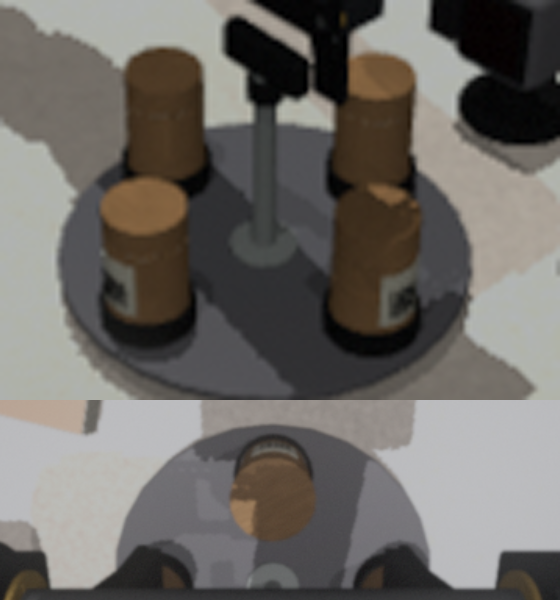

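The lid is seated: level, same height as the other canisters, and all four are standing. Next, the handle.

carry_out:
  motion:
    - [[-10,0,-15,0,87],[-45,0,-18,0,87],[-85,0,-18,0,87],[-107,0,-18,0,87],[-107,0,-18,0,87],[-107,0,-18,0,87]]

```text
time_s: 12.68
tool_pos: [0.5242, 0.0725, 0.2559]
orientation: [-3.141, -0.001, 0.219]
wrist_force: [-0.2, -0.3, 0.1]
opening: 0.0869
grasp_force: 0.0
```

Run:
```python
from h import *
o=monitor.get_obs(); print(o["tool_pos"],np.degrees(o["orientation"]),totool([.525,.0725,.1733],o).round(1))
```

```text
[0.52424366 0.07250153 0.25594242] [-1.79991416e+02 -5.66517093e-02  1.25395699e+01] [ 0.7  0.2 82.6]
```

carry_out:
  motion:
    - [[1,0,30,0,87],[1,0,60,0,87],[1,0,82,0,87],[1,0,82,0,60],[1,0,82,0,35],[1,0,82,0,24],[1,0,82,0,18],[1,0,82,0,12],[1,0,82,0,10],[1,0,82,0,10]]
  squeeze: 10

```text
time_s: 13.92
tool_pos: [0.5247, 0.0725, 0.1736]
orientation: [3.142, -0.0, 0.219]
wrist_force: [0.4, -0.9, 0.4]
opening: 0.025
grasp_force: 1.7
```

carry_out:
  motion:
    - [[0,0,0,0,10],[0,0,0,0,10],[0,0,0,0,10],[0,0,0,0,10]]
  squeeze: 15

```text
time_s: 14.42
tool_pos: [0.5248, 0.0723, 0.1736]
orientation: [3.141, -0.0, 0.218]
wrist_force: [-0.3, -1.2, 0.4]
opening: 0.0238
grasp_force: 15.0
```

The opening is 23.8 mm, not 16, so the fingertips are probably pinching the collar just under the plate. I'll open slightly, rise 9 mm and regrip.

carry_out:
  motion:
    - [[0,0,0,0,45],[0,0,0,0,45],[0,0,-9,0,45],[0,0,-9,0,45],[0,0,-9,0,25],[0,0,-9,0,18],[0,0,-9,0,10],[0,0,-9,0,10],[0,0,-9,0,10],[0,0,-9,0,10]]
  squeeze: 10

```text
time_s: 15.68
tool_pos: [0.5247, 0.0722, 0.1825]
orientation: [3.141, 0.0, 0.218]
wrist_force: [1.3, -1.3, -1.9]
opening: 0.0157
grasp_force: 10.0
```

carry_out:
  motion:
    - [[0,0,0,0,10],[0,0,0,0,10],[0,0,0,0,10],[0,0,0,0,10]]
  squeeze: 15

```text
time_s: 16.18
tool_pos: [0.5247, 0.0723, 0.1825]
orientation: [3.141, 0.0, 0.219]
wrist_force: [-0.2, -2.0, -2.1]
opening: 0.0159
grasp_force: 15.0
```

Gripped on the plate (15.9 mm). The plate and label are at 12.5° and the scanner is at about 104.2°, so the tool has to turn −91.7°. I'll ramp it smoothly.

carry_out:
  motion:
    - [[0,0,0,-1,10],[0,0,0,-3,10],[0,0,0,-6,10],[0,0,0,-10,10],[0,0,0,-15,10],[0,0,0,-20,10],[0,0,0,-25,10],[0,0,0,-29,10],[0,0,0,-31,10],[0,0,0,-32,10]]
  squeeze: 20

```text
time_s: 17.42
tool_pos: [0.5252, 0.0713, 0.1825]
orientation: [3.14, 0.0, 0.777]
wrist_force: [2.3, -4.3, -3.9]
opening: 0.0158
grasp_force: 20.0
```

carry_out:
  motion:
    - [[0,0,0,-1,10],[0,0,0,-3,10],[0,0,0,-6,10],[0,0,0,-10,10],[0,0,0,-15,10],[0,0,0,-20,10],[0,0,0,-25,10],[0,0,0,-29,10],[0,0,0,-31,10],[0,0,0,-32,10]]

```text
time_s: 18.68
tool_pos: [0.5261, 0.0709, 0.1825]
orientation: [3.138, 0.001, 1.336]
wrist_force: [5.6, -4.8, -5.1]
opening: 0.0159
grasp_force: 20.0
```

carry_out:
  motion:
    - [[0,0,0,-1,10],[0,0,0,-3,10],[0,0,0,-6,10],[0,0,0,-10,10],[0,0,0,-15,10],[0,0,0,-20,10],[0,0,0,-24,10],[0,0,0,-27,10],[0,0,0,-27.7,10],[0,0,0,-27.7,10]]

```text
time_s: 19.92
tool_pos: [0.527, 0.0709, 0.1825]
orientation: [3.137, 0.003, 1.819]
wrist_force: [8.4, -4.0, -8.3]
opening: 0.0156
grasp_force: 20.0
```

carry_out:
  motion:
    - [[0,0,0,0,10],[0,0,0,0,10],[0,0,0,0,10],[0,0,0,0,10]]

```text
time_s: 20.42
tool_pos: [0.527, 0.0709, 0.1825]
orientation: [3.137, 0.003, 1.818]
wrist_force: [8.5, -5.1, -7.4]
opening: 0.0157
grasp_force: 20.0
```

Run:
```python
from h import *
o=monitor.get_obs(); print(o["time_s"],o["tool_pos"],np.degrees(o["orientation"]),o["wrist_force"],o["grasp_force"],o["qvel"].round(3))
im=imaging.capture("scene"); tp=imaging.capture("top")
a=cv2.resize(im[130:255,205:380,::-1],(560,400),interpolation=cv2.INTER_CUBIC)[:300]
b=cv2.resize(cv2.convertScaleAbs(tp[150:257,110:310,::-1],alpha=1.4),(560,300),interpolation=cv2.INTER_CUBIC)
cv2.imwrite("pics/fin.png",np.vstack([a,b]))
```

```text
20.425 [0.52701097 0.07087068 0.18247667] [179.75461704   0.17991933 104.1726131 ] [ 8.53381132 -5.12110045 -7.39628152] 20.030278265476227 [-0.001 -0.001  0.    -0.001  0.001  0.     0.002]
```

View pics/fin.png

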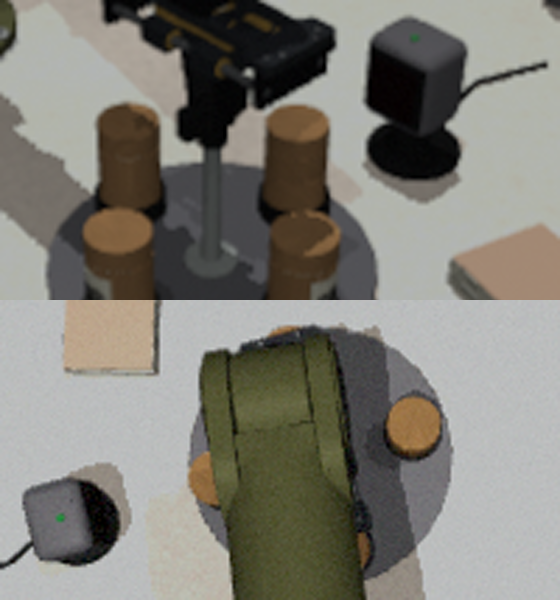

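The final view shows all four canisters standing with their lids level. The closed one at scene crop (298,160), top crop about (205,478), faces the scanner head at (60,518). The handle is gripped at 20 N and the turntable is still, so I'm handing in.

```bash
python3 -c "
from cell import robot
print(robot.close_job())"
```

```text
the job is handed in; nothing more can be done
None
```

The lid is fitted home on the open canister, its label is turned to about 104.2° to face the scanner, and the handle is still gripped at 20 N; the job was handed in at about 20.5 s, and no verdict came back.

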